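# Seat a bayonet lamp unit in the test dock and hold it

## Task

Of the three lamp units standing on the bench, take the one that fits the socket of the grey test dock: its flange is as wide as the dock's collar. Push it in with its lugs through the two notches, all the way down against the spring until the flange lies on the collar, turn it a quarter turn clockwise (seen from above) to the stop, and finish still holding it there, pressed fully home and not let go. Leave the other two lamp units and the cup, dish and bottle where they stand.

Things in the scene. Friction and masses are not known exactly. Their poses are not given: they have to be found in the camera images.
- lamp_2_mid (a point): lamp unit upright on its plug, 56 mm tall, 90 g: plug 30 mm across, 22 mm long; flange 54 mm across, 6 mm thick; black grip bar on top, 40 mm long, 14 thick, 28 tall. Two 6 mm lugs on the plug, 40 mm over both tips, axis 8 mm above its lower end. Point: on the axis, half-way up, on the flange's upper face. z up, x along grip bar and lugs (a half turn changes nothing)
- lamp_1_mid (a point): lamp unit upright on its plug, 56 mm tall, 90 g: plug 22 mm across, 22 mm long; flange 42 mm across, 6 mm thick; black grip bar on top, 32 mm long, 14 thick, 28 tall. Two 6 mm lugs on the plug, 30 mm over both tips, axis 8 mm above its lower end. Point: on the axis, half-way up, on the flange's upper face. z up, x along grip bar and lugs (a half turn changes nothing)
- lamp_3_mid (a point): lamp unit upright on its plug, 56 mm tall, 90 g: plug 38 mm across, 22 mm long; flange 66 mm across, 6 mm thick; black grip bar on top, 48 mm long, 14 thick, 28 tall. Two 6 mm lugs on the plug, 49 mm over both tips, axis 8 mm above its lower end. Point: on the axis, half-way up, on the flange's upper face. z up, x along grip bar and lugs (a half turn changes nothing)
- dock_collar (a point): centre of the upper face of the dock's round metal collar, 54 mm across, 56 mm above the bench and 6 mm proud of the grey box. z up. Bore 33 mm across; two notches for the lugs, 9 mm wide at the bore and wider outside, open from above, lie opposite each other on the x axis (a half turn changes nothing). With the lamp fully home its flange's lower face lies on this face (flange's upper face 6 mm above)
- dock: grey test dock, 120 (x) x 96 (y) mm, fixed to the bench; origin under the socket's axis, at bench height. From each notch a channel runs about 87 degrees clockwise (from above) to a stop, under a 7 mm thick roof: lugs pass under it only while the flange is less than 4 mm off the collar. If no longer pressed, a twisted lamp is lifted those 4 mm by the spring
- plunger (a joint): spring plate in the bore, 10 mm below the collar's face; m, 0 = up, grows as it is pressed down, 0.012 = right lamp fully home; pushes up with 3 N at 0, about 8 N fully home
- cup: sample cup with a lid, 60 mm wide, 62 mm tall, bystander; origin at the centre of its underside
- dish: shallow round culture dish, 59 mm wide, 16 mm tall, bystander; origin at the centre of its underside
- bottle: small bottle with a black cap, 29 mm wide, 59 mm tall, bystander; origin at the centre of its underside
Mind the look-alikes: they are no part of the job. Leave any orange look-alike of the part that bears lamp_2_mid alone.

How it is judged:
On the way, in this order (a step that is already met when the one before it is completed fails the run):
1. the lamp unit with the 54 mm flange is lifted off the bench (height (world z) of lamp_2_mid above 0.05 m and contact force between the fingers and lamp_2 above 0.5 N), for 0.1 s.
2. its plug is pushed into the socket with the lugs through the notches (z of lamp_2_mid in the frame of dock_collar below 0.01 m and horizontal distance between lamp_2_mid and dock_collar below 0.0035 m and angle between the x axis of lamp_2_mid and the x axis of dock_collar, either way round below 0.4 rad), for 0.05 s.
At the end, for the whole second after the job is handed in: the right lamp unit sits in the socket, upright and centred within 3 mm, turned at least 73 degrees (stop at about 87) from the notches, its flange within 2 mm of the collar against the spring, at rest, with the fingers still on it (more than 2 N) (z of lamp_2_mid in the frame of dock_collar between 0.003 and 0.008 m and horizontal distance between lamp_2_mid and dock_collar below 0.003 m and angle between the x axis of lamp_2_mid and the x axis of dock_collar, either way round above 1.27 rad and angle between lamp_2_mid's own z axis and vertical below 0.08 rad and value of joint plunger above 0.0095 m and contact force between the fingers and lamp_2 above 2 N and linear speed of lamp_2 below 0.02 m/s); the arm keeps its last pose, push and grip.
It fails at once if another lamp unit is moved by more than 20 mm (distance of any of lamp_1_mid, lamp_3_mid from where it was at the start of the episode above 0.02 m).
It fails at once if cup, dish or bottle is moved by more than 20 mm (distance of any of cup, dish, bottle from where it was at the start of the episode above 0.02 m).
It also fails if it takes over 42 s, if anything falls off the work surface, if the arm or the gripper's body presses on something with over 40 N, if the wrist force passes 120 N, or if a joint passes its speed limit or range.

## Robot

A 6-joint arm with a two-finger parallel gripper is mounted at the origin on a cart in front of the work surface, level with it; the furniture and walls round the work are solid. World frame = base frame: x ahead of the robot, y to its left, z up, the work surface at z = 0. Lengths are in m, angles in rad, forces in N, time in s.
With the tool pointing down it reaches from about 0.275 to 0.85 m from the base axis. Payload 5.2 kg.
Tool frame: the origin (TCP) lies midway between the tips of the shut fingers; the grasp point (between the pads) lies 19 mm behind it (robot.tcp_to_grasp is the x of the grasp point in the tool frame, in m); x points along the fingers, y is the direction in which the jaws open and shut, and the axes are right-handed (so a half turn about x gives the same grasp; the last joint's range is limited). The gripper opens to 85 mm and grips with 20 to 120 N. Pads are 22 mm wide; open, the fingers measure 114 mm over their backs; the gripper's body (76 mm by 85 mm) begins 54 mm behind the grasp point. The pads swing forward as they close: fully open they stand 13 mm farther back than shut.
Start: joints at [-1.346, 0.259, 1.535, -0, 1.348, -0.203], TCP at [0.228, -0.5, 0.231] pointing down, gripper open.
Joint ranges: [-3.14, 3.14], [-0.91, 2.08], [0.19, 2.58], [-1.22, 4.36], [0.22, 2.71], [-3.12, 3.12]. Speed limits (rad/s): [2.57, 2.57, 3.14, 3.14, 3.14, 3.14].

## Interface

Orientations are given as a unit quaternion [x, y, z, w].
In Python, from station import read_state, imaging, robot gives the robot as it stands.
- The arm moves only by the shell command python3 -m pendant 'ROWS' [FORCE]. ROWS is JSON, a list of rows, each a list of 7 numbers: the shift along the tool's x, y, z in mm, then the turn, a rotation vector about the tool's x, y, z in degrees, then the finger opening in mm, from 0 to 85.4. A call has 1 to 12 rows; each row is the pose to reach, as a shift and turn from the pose measured when the call began, along the tool's axes at that moment; what a row does not reach only later rows make up. A row lasts 1/10 s, in which the tool goes at most 50 mm and 8.59 degrees, less where a joint would pass 70% of its speed; a pose out of reach is approached as far as the arm can. A call with a gripper value outside its range is refused whole. The fingers move at their own pace and stop on an object; FORCE is the grip in N (left out, the last holds). Time passes only in rows, so rows that repeat a pose let the fingers close. It gives the time, the measured TCP pose, the force and the opening at its end, in the units of the state.
- read_state(): the state, without advancing time (a new reading comes with each control period).
- imaging.grab_frame(name): name is "scene" or "top" or "wrist"; returns the picture (480x640x3 uint8, blue, green, red); there is no depth.
- imaging.get_calibration(name): a dict with "intrinsics" (3x3 intrinsics, pixels), "extrinsics" (4x4, takes a point from camera to world coordinates). Camera axes: x right, y up, looking along -z (the intrinsics and any distortion apply to the point x, -y, -z); pixel columns grow to the right and rows downward; lengths in m; the calibration is good to about 2 mm. A picture is of the moment at which its call begins: read the wrist's pose just before it. get_calibration takes no time and is no camera call; for the wrist camera it gives the pose at the moment of the call.
- robot.job_done(): hands the job in, once; it reports no verdict.
The state is a dict: "time_s": time; "qpos": joint angles; "joint_vel": joint speeds; "effort": joint torques, N m; "ee_pos": TCP position; "tool_rot": TCP orientation; "contact_force": force on the tool from outside, world axes, zero at the start; "torque": the same for the moment, N m; "opening": finger opening in m.
Only numpy, scipy, OpenCV 4.12 (cv2) and the standard library are available. Lean on these libraries where they do the work, as an engineer would, in place of code of your own. Each camera call takes 0.05 s, during which the arm holds its last target. There are 200 camera calls.

## Working session

There is one attempt and no reset: what is moved stays moved. The work goes in short steps, Python scripts to look and compute and a shell command to move; the robot and the scene stay as the last step left them, time stands still between calls to the robot, and variables do not carry over. Pictures are saved under pics/ and viewed, about 8 in all and at most 12, crops included, and the job is handed in when it is done.

```bash
ls; mkdir -p pics
python3 - <<'E'
from station import read_state, imaging, robot
import cv2, numpy as np
s=read_state(); print(s)
print(robot.tcp_to_grasp)
for n in ("top","scene"):
    im=imaging.grab_frame(n); cv2.imwrite(f"pics/{n}0.png",im)
    c=imaging.get_calibration(n); print(n,{k:(np.round(v,4).tolist() if not isinstance(v,str) else v) for k,v in c.items()})
E
```

```text
pics
{'time_s': 0.0, 'qpos': array([-1.34584681e+00,  2.59329588e-01,  1.53608995e+00, -2.18154053e-05,
        1.34801651e+00, -2.02770497e-01]), 'joint_vel': array([ 0.00212435,  0.00095641, -0.00094531,  0.00147061,  0.00096153,
       -0.00166893]), 'effort': array([ 9.71892368e-04, -4.46025288e+01, -2.90570927e+01, -2.52730670e-04,
        1.15203112e-02,  3.30267926e-05]), 'ee_pos': array([ 0.22804517, -0.49990414,  0.23047917]), 'tool_rot': array([-0.69098276, -0.150725  ,  0.69101225, -0.14942177]), 'contact_force': array([0.10095442, 0.1563959 , 0.57233414]), 'torque': array([ 0.03120981, -0.01700542,  0.03484648]), 'opening': 0.08575364196243371}
-0.0187
top {'intrinsics': [[446.0464, 0.0, 316.234], [0.0, 446.0464, 234.0877], [0.0, 0.0, 1.0]], 'extrinsics': [[-0.0689, 0.9745, -0.2137, 0.4181], [-0.9976, -0.0683, 0.0101, -0.0801], [-0.0048, 0.2139, 0.9768, 0.9223], [0.0, 0.0, 0.0, 1.0]]}
scene {'intrinsics': [[610.1974, 0.0, 325.6538], [0.0, 610.1974, 237.6696], [0.0, 0.0, 1.0]], 'extrinsics': [[-0.7127, 0.39, -0.5831, -0.1124], [-0.7012, -0.37, 0.6095, 0.6524], [0.022, 0.8432, 0.5372, 0.6912], [0.0, 0.0, 0.0, 1.0]]}
```

View pics/top0.png

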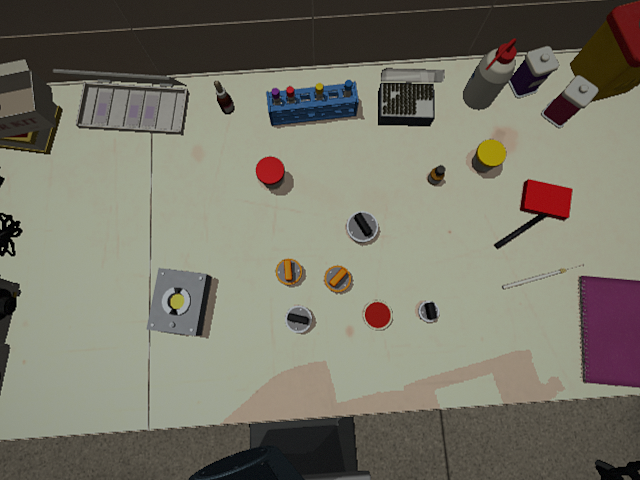

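View pics/scene0.png

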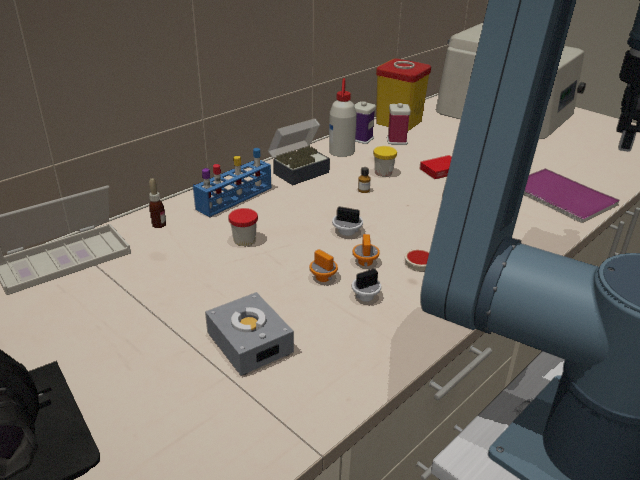

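The top view shows silver lamps at (300,320), (362,227) and (429,312), orange look-alikes at (290,271) and (338,279), and the dock at (180,300) with its yellow plate at (177,301). The scene view agrees: the candidate lamp is at (367,287), the large one at (348,222) and the dock at (250,330). Next I measure widths and triangulate.

```bash
cat > h.py <<'E'
import cv2, numpy as np
from station import read_state, imaging, robot
from scipy.spatial.transform import Rotation as R
def rays(cal,uv):
    K=np.array(cal["intrinsics"]);T=np.array(cal["extrinsics"])
    uv=np.atleast_2d(np.array(uv,float))
    p=cv2.undistortPoints(uv[:,None],K,np.array(cal.get("distortion",np.zeros(5)),float))[:,0]
    d=np.c_[p[:,0],-p[:,1],-np.ones(len(p))]@T[:3,:3].T
    return T[:3,3],d/np.linalg.norm(d,axis=1)[:,None]
def plane(cal,uv,z):
    o,d=rays(cal,uv); return o+d*((z-o[2])/d[:,2])[:,None]
def tri(obs): # [(cal,uv)]
    A=np.zeros((3,3));b=np.zeros(3);L=[]
    for c,uv in obs:
        o,d=rays(c,uv);d=d[0];P=np.eye(3)-np.outer(d,d);A+=P;b+=P@o;L.append((o,P))
    x=np.linalg.solve(A,b); return x,[np.linalg.norm(P@(x-o)) for o,P in L]
E
python3 - <<'E'
from h import *
t=cv2.imread("pics/top0.png");s=cv2.imread("pics/scene0.png")
ct,cs=imaging.get_calibration("top"),imaging.get_calibration("scene")
print([k for k in ct])
def blob(im,lo,hi,c,r,hsv=True):
    m=cv2.inRange(cv2.cvtColor(im,cv2.COLOR_BGR2HSV),lo,hi)
    x,y=c;w=np.zeros_like(m);cv2.circle(w,c,r,255,-1);m&=w
    n,l,st,ce=cv2.connectedComponentsWithStats(m);i=1+np.argmax(st[1:,4]);return ce[i],st[i],l==i
for name,a,b in [("A",(300,320),(367,280)),("B",(362,226),(348,215))]:
    pa,sa,ma=blob(t,(0,0,0),(180,255,70),a,15);pb,sb,mb=blob(s,(0,0,0),(180,255,70),b,16)
    print(name,pa,sa,pb,sb,tri([(ct,pa),(cs,pb)]))
pa,sa,_=blob(t,(20,90,90),(35,255,255),(177,301),16);pb,sb,_=blob(s,(15,90,90),(35,255,255),(250,322),20)
print("plate",pa,sa,pb,sb,tri([(ct,pa),(cs,pb)]))
# rough flange widths along image row dir via plane
for n,c in [("A",(300,320)),("B",(362,227)),("C",(429,312))]:
    print(n,plane(ct,c,.028))
crop=lambda im,x,y,r=28:cv2.resize(im[y-r:y+r,x-r:x+r],(380,380),interpolation=cv2.INTER_CUBIC)
cv2.imwrite("pics/c1.png",cv2.resize(np.vstack([np.hstack([crop(t,300,320),crop(t,180,302,36)]),np.hstack([crop(t,362,227),crop(t,429,312)])]),(600,600)))
E
```

```text
['intrinsics', 'extrinsics']
A [297.85465116 318.45930233] [287 313  23  12 172] [366.59036145 278.78313253] [356 268  22  21 332] (array([ 0.44643899, -0.04170595,  0.0402169 ]), [np.float64(0.0004399717695878977), np.float64(0.00043997176958789774)])
B [363.075 224.95 ] [354 213  19  25 240] [347.62886598 214.97938144] [336 207  25  16 291] (array([ 0.62451819, -0.18486316,  0.03954334]), [np.float64(0.0011474874160876168), np.float64(0.0011474874160874473)])
plate [176.64327485 300.97660819] [170 294  14  15 171] [249.18518519 321.62222222] [240 317  17  13 135] (array([0.49516287, 0.19079829, 0.04759386]), [np.float64(0.00048025182718451333), np.float64(0.0004802518271846649)])
A [[ 0.44320401 -0.04547889  0.028     ]]
B [[ 0.62210548 -0.1843216   0.028     ]]
C [[ 0.44111503 -0.30057546  0.028     ]]
```

View pics/c1.png

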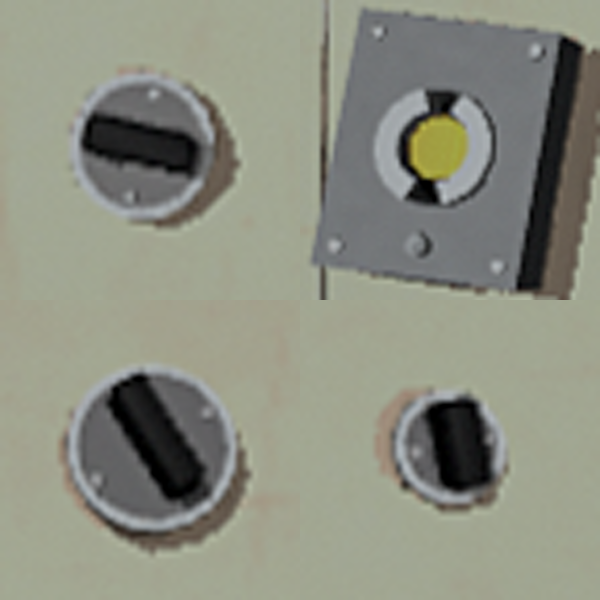

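Lamp A is about 27 px wide, or 54 mm, against 32 px for B and 21 px for C, so A is the right one. The crop shows A's bar from about (90,130) to (195,155), and the dock notches at (440,100) and (425,195), so the notch axis runs roughly along image rows. Next I compute the move above A.

```bash
cat >> h.py <<'E'
def go(p,ydir):
    """tool-frame shift (mm) and rotvec (deg) from now to pose with x down, y along ydir (angle deg), nearest half turn + other"""
    s=read_state();R0=R.from_quat(s["tool_rot"])
    sh=R0.inv().apply(np.array(p)-s["ee_pos"])*1e3
    print("ee",np.round(s["ee_pos"],4),"q",np.round(s["qpos"],3),"F",np.round(s["contact_force"],1),"t",s["time_s"])
    for a in (ydir,ydir+180):
        a=np.radians(a);x=np.array([0,0,-1.]);y=np.array([np.cos(a),np.sin(a),0])
        Rd=R.from_matrix(np.c_[x,y,np.cross(x,y)])
        print("shift",np.round(sh,1),"rot",np.round(np.degrees((R0.inv()*Rd).as_rotvec()),2))
E
python3 - <<'E'
from h import *
t=cv2.imread("pics/top0.png");ct=imaging.get_calibration("top")
m=cv2.inRange(cv2.cvtColor(t,cv2.COLOR_BGR2HSV),(0,0,0),(180,255,70))
w=np.zeros_like(m);cv2.circle(w,(300,320),15,255,-1)
n,l,st,ce=cv2.connectedComponentsWithStats(m&w);i=1+np.argmax(st[1:,4]);yx=np.argwhere(l==i)[:,::-1]
P=plane(ct,yx,.05)[:,:2];ev,E=np.linalg.eigh(np.cov(P.T));ang=np.degrees(np.arctan2(E[1,1],E[0,1]))
print("bar angle",ang)
k=72/600*2;q=np.array([[440,100],[425,195]],float);q=np.c_[(q[:,0]-300)*72/300+144,q[:,1]*72/300+266]
D=plane(ct,q,.056);d=D[0]-D[1];print("notch angle",np.degrees(np.arctan2(d[1],d[0])),D.mean(0))
s=read_state();c=np.array(imaging.get_calibration("wrist")["extrinsics"]);Rt=R.from_quat(s["tool_rot"])
print("cam in tool",Rt.inv().apply(c[:3,3]-s["ee_pos"]),Rt.inv().apply(-c[:3,2]),Rt.inv().apply(c[:3,0]))
print(Rt.as_matrix().round(3));print(imaging.get_calibration("wrist")["intrinsics"])
go([.446,-.043,.2],ang+90)
E
```

```text
bar angle 73.63980395275387
notch angle -9.212671726828448 [0.49420522 0.19013336 0.056     ]
cam in tool [-0.14238869 -0.00041857 -0.07498415] [ 9.56113270e-01 -5.97741493e-04  2.92996687e-01] [4.08369026e-04 9.99999666e-01 7.07496905e-04]
[[-0.     0.415 -0.91 ]
 [ 0.002 -0.91  -0.415]
 [-1.    -0.002 -0.   ]]
[[362.82220002   0.         319.43868548]
 [  0.         362.82220002 231.48431669]
 [  0.           0.           1.        ]]
ee [ 0.2281 -0.5     0.2306] q [-1.346  0.259  1.536 -0.     1.348 -0.203] F [-0.3  0.2 -0.6] t 0.1
shift [  31.2 -325.4 -387.9] rot [1.3087e+02 1.0000e-01 7.0000e-02]
shift [  31.2 -325.4 -387.9] rot [-49.13  -0.06   0.08]
```

```bash
python3 -m pendant '[[31,-325,-388,-49,0,0,50],[31,-325,-388,-49,0,0,50],[31,-325,-388,-49,0,0,50],[31,-325,-388,-49,0,0,50],[31,-325,-388,-49,0,0,50],[31,-325,-388,-49,0,0,50],[31,-325,-388,-49,0,0,50],[31,-325,-388,-49,0,0,50],[31,-325,-388,-49,0,0,50],[31,-325,-388,-49,0,0,50],[31,-325,-388,-49,0,0,50],[31,-325,-388,-49,0,0,50]]' 40
python3 - <<'E'
from h import *
c=imaging.get_calibration("wrist");im=imaging.grab_frame("wrist");cv2.imwrite("pics/w1.png",im)
np.save("w1.npy",c["extrinsics"]);go([.446,-.043,.1],-16.4)
K=np.array(c["intrinsics"]);T=np.linalg.inv(c["extrinsics"])
for p in ([.446,-.043,.028],[.446,-.043,.056]):
    q=T@np.r_[p,1];print(K@[q[0]/-q[2],q[1]/q[2],1])
E
```

```text
time_s: 1.3
ee_pos: [0.4462, -0.0416, 0.1998]
tool_rot: [-0.566, -0.425, 0.566, -0.423]
contact_force: [-0.5, 0.3, -0.3]
opening: 0.0497
ee [ 0.446  -0.043   0.1999] q [-3.470e-01  1.000e-01  1.812e+00  1.000e-03  1.231e+00 -6.100e-02] F [-0.6 -0.5  1.2] t 1.35
shift [99.9  0.2  0.1] rot [ 0.04 -0.05  0.1 ]
shift [99.9  0.2  0.1] rot [-1.7996e+02 -1.6000e-01 -8.0000e-02]
[320.25078495 210.64576349   1.        ]
[320.24180225 218.75796105   1.        ]
```

View pics/w1.png

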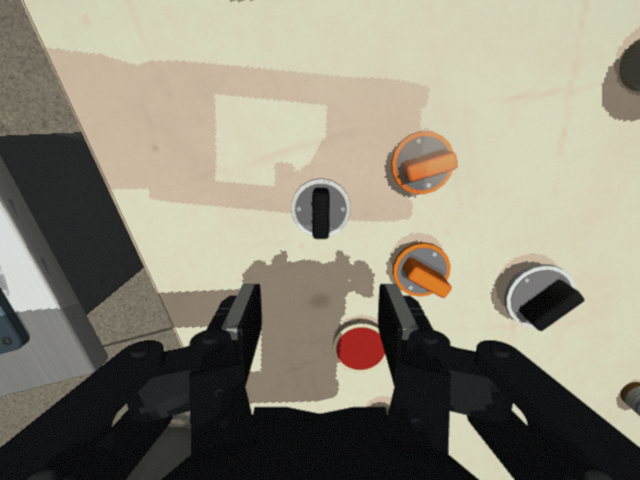

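Flange A is centred at about (321,207), with its bar vertical in the image, so the jaws lie along image x as wanted. The dish is at (360,345) and the orange lamps at (423,163) and (422,270).

Run:
```python
from h import *
ct=imaging.get_calibration("top");cw=imaging.get_calibration("wrist")
for nm,f,cal,c,r in (("top","pics/top0.png",ct,(300,319),20),("w","pics/w1.png",cw,(321,208),42)):
    im=cv2.imread(f);hsv=cv2.cvtColor(im,cv2.COLOR_BGR2HSV)
    w=np.zeros(im.shape[:2],np.uint8);cv2.circle(w,c,r,255,-1)
    print(nm,"bench",hsv[c[1],c[0]+r-2],"rim",[hsv[c[1]-k,c[0]].tolist() for k in range(0,r,max(1,r//12))])
    m=cv2.inRange(hsv,(0,0,60),(180,30,255))&w
    m=cv2.morphologyEx(m,cv2.MORPH_OPEN,np.ones((2,2)))
    cs,_=cv2.findContours(m,cv2.RETR_EXTERNAL,cv2.CHAIN_APPROX_NONE);k=max(cs,key=cv2.contourArea)
    e=cv2.fitEllipse(cv2.convexHull(k));print(e,plane(cal,e[0],.028))
    b=cv2.inRange(hsv,(0,0,0),(180,255,60))&w
    n,l,st,ce=cv2.connectedComponentsWithStats(b);i=1+np.argmax(st[1:,4]);yx=np.argwhere(l==i)[:,::-1]
    P=plane(cal,yx,.05)[:,:2];ev,E=np.linalg.eigh(np.cov(P.T));print("bar",ce[i],st[i],np.degrees(np.arctan2(E[1,1],E[0,1])),plane(cal,ce[i],.05))
    if nm=="top": E0,B0=e[0],ce[i]
print("tri flange",tri([(ct,E0),(cw,e[0])]),"bar",tri([(ct,B0),(cw,ce[i])]))
```

```text
top bench [ 39  31 167] rim [[90, 8, 32], [75, 16, 32], [120, 9, 28], [90, 46, 11], [90, 8, 63], [90, 3, 102], [120, 2, 109], [90, 2, 106], [90, 2, 104], [102, 9, 137], [98, 11, 178], [102, 10, 127], [105, 12, 132], [103, 13, 172], [17, 25, 163], [28, 38, 162], [39, 32, 169], [39, 32, 168], [39, 32, 168], [37, 33, 168]]
((296.9728088378906, 318.27923583984375), (29.892425537109375, 32.731449127197266), 156.04598999023438) [[ 0.44694185 -0.03972783  0.028     ]]
bar [297.81875 318.35625] [287 313  22  12 160] 73.24176861741057 [[ 0.44597499 -0.04233534  0.05      ]]
w bench [ 17  54 199] rim [[90, 20, 26], [150, 18, 29], [0, 0, 25], [0, 18, 29], [0, 18, 28], [0, 0, 19], [38, 57, 18], [0, 0, 66], [15, 4, 123], [34, 8, 212], [18, 19, 157], [16, 54, 206], [15, 51, 206], [16, 51, 207]]
((321.384033203125, 209.22152709960938), (60.07459259033203, 60.45994567871094), 50.378509521484375) [[ 0.44706889 -0.04349498  0.028     ]]
bar [320.29782082 212.26513317] [312 188  18  50 826] 73.30839848345352 [[ 0.44689493 -0.04065629  0.05      ]]
tri flange (array([ 0.44719935, -0.04049613,  0.04002067]), [np.float64(0.0006832837856752582), np.float64(0.0006832837856753866)]) bar (array([ 0.44631515, -0.04211144,  0.0436762 ]), [np.float64(0.00014685918765753672), np.float64(0.00014685918765761918)])
```

Both views agree: bar centre at (0.446, -0.042), about 0.044 high (mid-bar should be 0.042), direction 73.3°, and the flange measures about 52 to 54 mm. I descend and grip.

```bash
python3 -m pendant '[[50,0,-1,0,0,0,50],[100,0,-1,0,0,0,50],[140,0,-1,0,0,0,50],[160,0,-1,0,0,0,50],[167,0,-1,0,0,0,50],[167,0,-1,0,0,0,50],[167,0,-1,0,0,0,0],[167,0,-1,0,0,0,0],[167,0,-1,0,0,0,0],[167,0,-1,0,0,0,0],[167,0,-1,0,0,0,0],[167,0,-1,0,0,0,0]]' 80
```

```text
time_s: 2.55
ee_pos: [0.4472, -0.0424, 0.0344]
tool_rot: [0.566, 0.424, -0.566, 0.424]
contact_force: [-1.7, -1.3, 7.3]
opening: 0.0121
```

```bash
python3 -m pendant '[[-10,0,0,0,0,0,0],[-50,0,0,0,0,0,0],[-100,0,0,0,0,0,0],[-140,0,0,0,0,0,0],[-140,0,0,0,0,0,0],[-140,0,0,0,0,0,0]]'
python3 - <<'E'
from h import *
go([.495,.19,.175],80.8)
im=imaging.grab_frame("wrist");cv2.imwrite("pics/w2.png",im)
E
```

```text
time_s: 3.15
ee_pos: [0.4475, -0.0424, 0.1759]
tool_rot: [0.567, 0.423, -0.565, 0.425]
contact_force: [-0.5, 0.6, -0.9]
opening: 0.0122
ee [ 0.4475 -0.0424  0.1759] q [-0.344  0.123  1.85   0.     1.164 -0.059] F [-0.5  0.6 -0.9] t 3.15
shift [   0.8  -19.6 -236.4] rot [-97.1    0.24  -0.21]
shift [   0.8  -19.6 -236.4] rot [82.9  -0.21 -0.23]
```

View pics/w2.png

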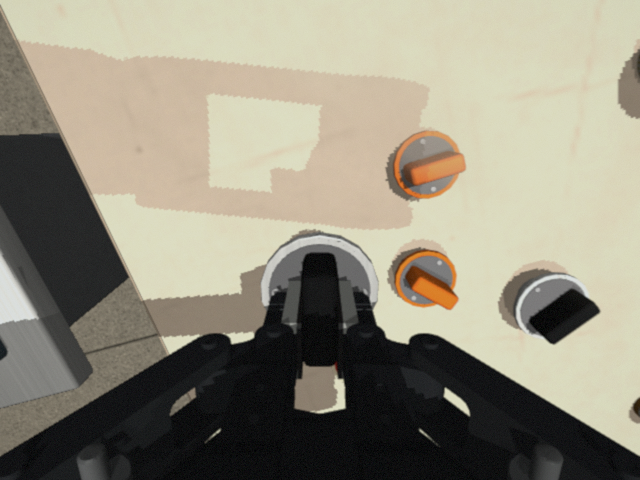

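The lamp is in the jaws: rim spans x 262 to 378 with its front edge near y=235, and the bar is centred at x=320. For a clear look at the socket I go to 60 mm beyond the dock, already turned counter-clockwise to insertion yaw (q6 stays in range for the clockwise twist later).

```bash
python3 -m pendant '[[0,41,-243,-97,0,0,0],[0,41,-243,-97,0,0,0],[0,41,-243,-97,0,0,0],[0,41,-243,-97,0,0,0],[0,41,-243,-97,0,0,0],[0,41,-243,-97,0,0,0],[0,41,-243,-97,0,0,0],[0,41,-243,-97,0,0,0],[0,41,-243,-97,0,0,0],[0,41,-243,-97,0,0,0],[0,41,-243,-97,0,0,0],[0,41,-243,-97,0,0,0]]'
python3 -m pendant '[[0,0,0,0,0,0,0],[0,0,0,0,0,0,0]]'
python3 - <<'E'
from h import *
go([.495,.19,.175],80.8)
im=imaging.grab_frame("wrist");cv2.imwrite("pics/w3.png",im)
E
```

```text
time_s: 4.4
ee_pos: [0.5526, 0.1795, 0.1722]
tool_rot: [0.055, 0.706, -0.056, 0.704]
contact_force: [0.2, -0.5, -1.2]
opening: 0.0125
time_s: 4.6
ee_pos: [0.5513, 0.1794, 0.1702]
tool_rot: [0.055, 0.707, -0.057, 0.702]
contact_force: [-0.4, -0.1, -1.6]
opening: 0.0122
ee [0.5513 0.1794 0.1702] q [ 1.230e-01  3.620e-01  1.544e+00 -1.000e-03  1.242e+00 -1.289e+00] F [-0.4 -0.1 -1.6] t 4.6
shift [ -4.5   1.5 -57.3] rot [ 0.1  -0.39  0.14]
shift [ -4.5   1.5 -57.3] rot [-179.89   -0.22   -0.61]
```

View pics/w3.png

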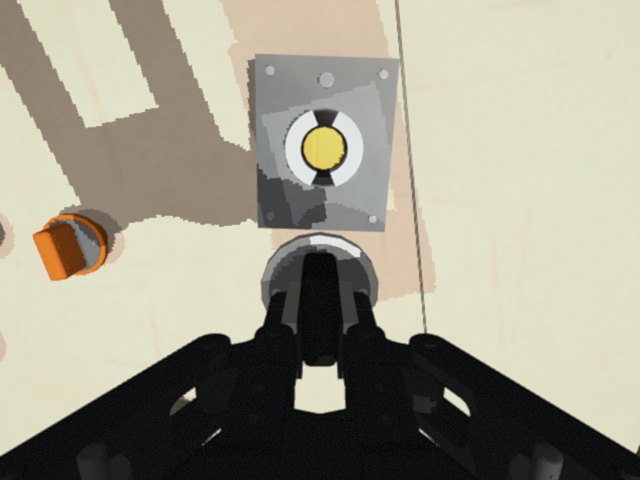

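The collar is centred at about (324,148), with notches at (327,113) and (322,183). The held lamp's flange front edge is near (320,235).

```bash
cat > m.py <<'E'
from h import *
def collar(im,c,r,cal,z=.056,lo=165):
    hsv=cv2.cvtColor(im,cv2.COLOR_BGR2HSV);w=np.zeros(im.shape[:2],np.uint8);cv2.circle(w,c,r,255,-1)
    m=cv2.inRange(hsv,(0,0,lo),(180,40,255))&w
    pts=np.vstack([k for k in cv2.findContours(m,cv2.RETR_EXTERNAL,cv2.CHAIN_APPROX_NONE)[0] if len(k)>12])
    h=cv2.convexHull(pts);P=plane(cal,h[:,0],z)[:,:2]
    A=np.c_[2*P,np.ones(len(P))];x=np.linalg.lstsq(A,(P**2).sum(1),rcond=None)[0];rad=np.sqrt(x[2]+x[0]**2+x[1]**2)
    print("collar",x[:2],"diam mm",2e3*rad)
    # notch: dark pixels 18..25 mm from the centre
    v,u=np.nonzero(w);Q=plane(cal,np.c_[u,v],z)[:,:2]-x[:2];d=np.hypot(*Q.T)
    k=(hsv[v,u,2]<80)&(d>.0185)&(d<.0255);a=np.arctan2(Q[k,1],Q[k,0])
    print("notch deg",np.degrees(np.angle(np.mean(np.exp(2j*a))))/2,k.sum())
    e=cv2.fitEllipse(h);print("ellipse",e);return e[0],x[:2]
def lamp(im,s,cal):
    """near edge of the flange, in the tool frame on x=+12 mm / +6 mm"""
    Rt=R.from_quat(s["tool_rot"])
    col=cv2.cvtColor(im[205:300,300:341],cv2.COLOR_BGR2HSV)
    g=col[:,20].tolist();print([ (205+i,p) for i,p in enumerate(g) if 20<i<50][::1])
E
python3 - <<'E'
from m import *
im=cv2.imread("pics/w3.png");cal=imaging.get_calibration("wrist");ct=imaging.get_calibration("top")
e,_=collar(im,(324,148),46,cal)
t=cv2.imread("pics/top0.png");et,_=collar(t,(176,301),20,ct,lo=140)
print("tri",tri([(cal,e),(ct,et)]))
lamp(im,read_state(),cal)
s=read_state();Rt=R.from_quat(s["tool_rot"]);T=np.array(cal["extrinsics"]);K=np.array(cal["intrinsics"])
for x in (6,12):
  for y,z in ((0,-27),(-27,0),(27,0)):
    p=s["ee_pos"]+Rt.apply(np.array([x,y,z])/1e3);q=T[:3,:3].T@(p-T[:3,3]);print(x,y,z,(K@[q[0]/-q[2],q[1]/q[2],1])[:2].round(1))
cv2.imwrite("pics/c2.png",cv2.resize(im[215:355,240:400],(800,700)[:2] and (640,560),interpolation=cv2.INTER_CUBIC))
E
```

```text
collar [0.49614033 0.19368371] diam mm 60.058141061712014
notch deg -10.176694888145098 371
ellipse ((326.5915832519531, 146.33273315429688), (85.30165100097656, 90.44658660888672), 150.66998291015625)
collar [0.49555594 0.19145767] diam mm 53.486655652677804
notch deg -10.846561002835658 49
ellipse ((175.12904357910156, 300.77301025390625), (26.89304542541504, 28.881845474243164), 37.25945281982422)
tri (array([0.49576377, 0.19384088, 0.04841304]), [np.float64(0.0002918380638802275), np.float64(0.0002918380638804557)])
[(226, [90, 6, 136]), (227, [90, 2, 136]), (228, [84, 9, 136]), (229, [20, 10, 149]), (230, [17, 40, 186]), (231, [17, 49, 172]), (232, [19, 33, 108]), (233, [23, 14, 75]), (234, [30, 5, 100]), (235, [100, 4, 171]), (236, [98, 4, 228]), (237, [90, 4, 233]), (238, [90, 4, 231]), (239, [83, 4, 230]), (240, [90, 3, 230]), (241, [83, 4, 231]), (242, [80, 3, 232]), (243, [40, 4, 215]), (244, [23, 7, 145]), (245, [15, 4, 130]), (246, [0, 2, 140]), (247, [15, 4, 138]), (248, [15, 4, 123]), (249, [30, 2, 104]), (250, [0, 4, 72]), (251, [15, 9, 54]), (252, [60, 7, 35]), (253, [120, 26, 20]), (254, [36, 159, 8])]
6 0 -27 [318.3 236.6]
6 -27 0 [258.6 293.7]
6 27 0 [378.2 293.6]
12 0 -27 [318.3 232.5]
12 -27 0 [260.6 287.8]
12 27 0 [376.2 287.7]
```

View pics/c2.png

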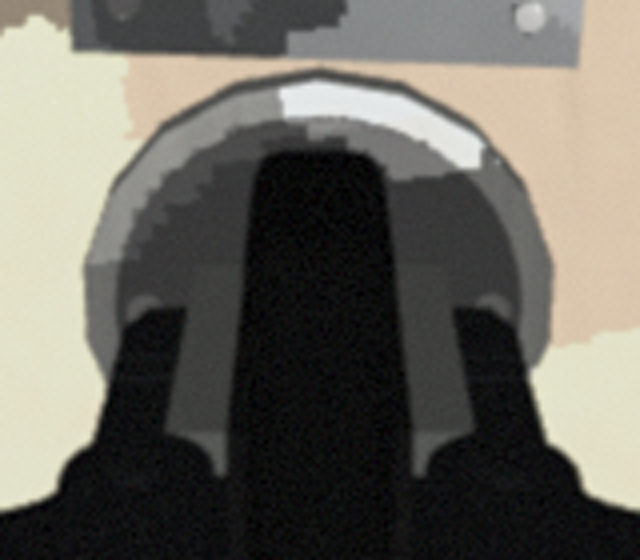

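Run:
```python
from m import *
im=cv2.imread("pics/w3.png");cal=imaging.get_calibration("wrist");ct=imaging.get_calibration("top")
g=cv2.cvtColor(im,cv2.COLOR_BGR2HSV)
print(g[148,275:300:2,2],g[148,350:376:2,2])
for lo in (190,205,220):
    e,x=collar(im,(324,148),42,cal,lo=lo)
t=cv2.imread("pics/top0.png");et,_=collar(t,(176,301),17,ct,lo=150)
print("tri",tri([(cal,e),(ct,et)]))
```

```text
[161 162 162 163 149 199 231 231 231 231 230 230 226] [231 231 231 231 230 230 225 173 170 168 169 168 171]
collar [0.496629   0.19171921] diam mm 54.268190658834826
notch deg -10.853462828647087 368
ellipse ((323.9859924316406, 147.962646484375), (78.2418212890625, 80.16625213623047), 4.238341808319092)
collar [0.49659173 0.19161165] diam mm 53.71315791465317
notch deg -10.891289966575753 366
ellipse ((323.82696533203125, 147.97377014160156), (77.69512939453125, 79.0637435913086), 10.198433876037598)
collar [0.49655946 0.19157578] diam mm 53.33083224559262
notch deg -10.908731411418314 366
ellipse ((323.7558288574219, 147.93934631347656), (77.07688903808594, 78.54866790771484), 0.22532272338867188)
collar [0.49562067 0.191322  ] diam mm 52.52241204222814
notch deg -11.06064399818331 50
ellipse ((175.1678924560547, 300.7261962890625), (26.39653778076172, 28.25530433654785), 49.72214889526367)
tri (array([0.4956989 , 0.19171285, 0.05487546]), [np.float64(0.00013505535186727411), np.float64(0.00013505535186723365)])
```

Collar at (0.4966, 0.1917), height 0.055 from two views (0.056 expected), diameter about 54 mm, notch axis -10.9°. The lamp sits within about 0.5 mm of the TCP axis. I go above the socket.

Run:
```python
from h import *
go([.4969,.1911,.105],79.1)
```

```text
ee [0.5517 0.1794 0.1707] q [ 0.123  0.362  1.543 -0.     1.243 -1.289] F [-0.1  0.   0.1] t 4.65
shift [ 66.    3.  -55.6] rot [ 1.8  -0.33  0.13]
shift [ 66.    3.  -55.6] rot [-178.2    -0.2    -0.51]
```

```bash
python3 -m pendant '[[0,3,-40,1.8,-0.3,0.1,0],[20,3,-56,1.8,-0.3,0.1,0],[50,3,-56,1.8,-0.3,0.1,0],[66,3,-56,1.8,-0.3,0.1,0],[66,3,-56,1.8,-0.3,0.1,0],[66,3,-56,1.8,-0.3,0.1,0],[66,3,-56,1.8,-0.3,0.1,0]]'
python3 - <<'E'
from m import *
go([.4969,.1911,.0684],79.1)
im=imaging.grab_frame("wrist");cv2.imwrite("pics/w4.png",im)
cv2.imwrite("pics/w4c.png",cv2.resize(im[180:330,220:420],(800,600),interpolation=cv2.INTER_CUBIC))
E
```

```text
time_s: 5.35
ee_pos: [0.4975, 0.1913, 0.106]
tool_rot: [0.067, 0.703, -0.067, 0.704]
contact_force: [-0.1, -0.1, -0.5]
opening: 0.0122
ee [0.4975 0.1913 0.106 ] q [ 0.158  0.346  1.745 -0.     1.049 -1.222] F [-0.1 -0.1 -0.5] t 5.35
shift [37.6 -0.3 -0.6] rot [-0.02  0.07 -0.01]
shift [37.6 -0.3 -0.6] rot [ 1.7998e+02 -1.0000e-02 -1.2000e-01]
```

View pics/w4c.png

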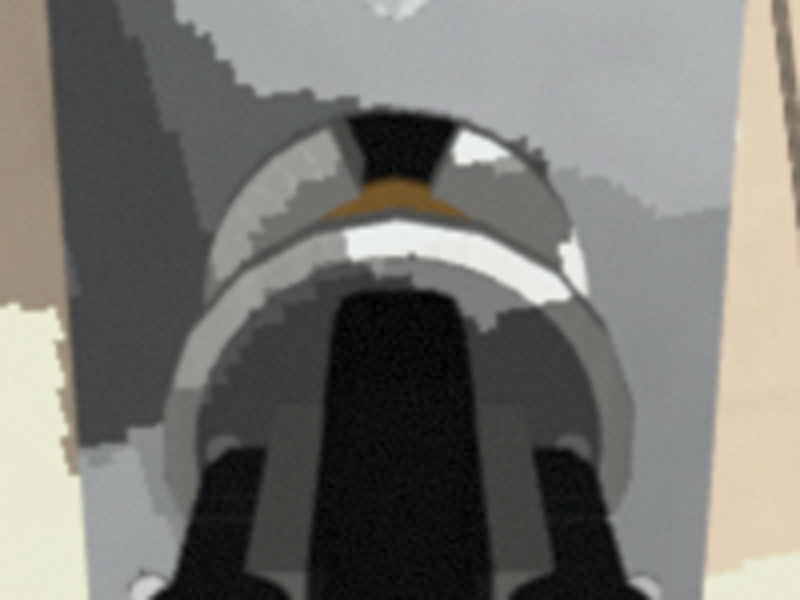

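The notch (x=402), collar (about 397) and flange (399) centres agree within 0.5 mm. I start the descent and check the force.

```bash
python3 -m pendant '[[8,-0.3,-0.6,0,0,0,0],[14,-0.3,-0.6,0,0,0,0],[19,-0.3,-0.6,0,0,0,0],[23,-0.3,-0.6,0,0,0,0],[23,-0.3,-0.6,0,0,0,0]]'; python3 -c "
from h import *
go([.4969,.1911,.0684],79.1)"
```

```text
time_s: 5.9
ee_pos: [0.4963, 0.191, 0.0822]
tool_rot: [0.067, 0.704, -0.067, 0.704]
contact_force: [-0.2, 0.1, -0.1]
opening: 0.0125
ee [0.4963 0.191  0.0822] q [ 0.158  0.375  1.772 -0.     0.995 -1.222] F [-0.2  0.1 -0.1] t 5.9
shift [13.8  0.2  0.5] rot [-0.02  0.    0.02]
shift [13.8  0.2  0.5] rot [ 1.7998e+02  3.0000e-02 -0.0000e+00]
```

```bash
python3 -m pendant '[[4,0.1,0.3,0,0,0,0],[8,0.1,0.3,0,0,0,0],[11,0.1,0.3,0,0,0,0],[13,0.1,0.3,0,0,0,0],[14,0.1,0.3,0,0,0,0],[14,0.1,0.3,0,0,0,0]]'; python3 -c "
from h import *
go([.4969,.1911,.0684],79.1)"
```

```text
time_s: 6.5
ee_pos: [0.4972, 0.1911, 0.0688]
tool_rot: [0.067, 0.703, -0.067, 0.704]
contact_force: [-1.5, -1.1, 6.8]
opening: 0.0121
ee [0.4972 0.1911 0.0688] q [ 0.158  0.394  1.784 -0.     0.963 -1.222] F [-1.5 -1.1  6.8] t 6.5
shift [ 0.4 -0.1 -0.2] rot [-0.02  0.07 -0.01]
shift [ 0.4 -0.1 -0.2] rot [ 1.7998e+02 -1.0000e-02 -1.1000e-01]
```

```bash
python3 -m pendant '[[0.7,0,0,0,0,0,0],[1.5,0,0,0,0,0,0],[1.5,0,0,0,0,0,0]]'; python3 -c "
from h import *
go([.4969,.1911,.0684],79.1)"
```

```text
time_s: 6.8
ee_pos: [0.4972, 0.1911, 0.0684]
tool_rot: [0.067, 0.703, -0.067, 0.705]
contact_force: [-3.3, 0.3, 12.5]
opening: 0.0119
ee [0.4972 0.1911 0.0684] q [ 1.580e-01  3.940e-01  1.784e+00 -1.000e-03  9.620e-01 -1.222e+00] F [-3.3  0.3 12.5] t 6.8
shift [ 0.  -0.  -0.3] rot [-0.01  0.1  -0.01]
shift [ 0.  -0.  -0.3] rot [ 1.7999e+02 -1.0000e-02 -1.6000e-01]
```

The TCP stopped at 0.0684 with 12.5 N, as predicted for fully home. I twist clockwise (+x) while pressing.

```bash
python3 -m pendant '[[1.5,0,0,6,0,0,0],[1.5,0,0,12,0,0,0],[1.5,0,0,18,0,0,0],[1.5,0,0,24,0,0,0],[1.5,0,0,30,0,0,0],[1.5,0,0,36,0,0,0],[1.5,0,0,40,0,0,0],[1.5,0,0,40,0,0,0]]'; python3 -c "
from h import *
go([.4969,.1911,.0684],-8);print(read_state()['torque'])"
```

```text
time_s: 7.6
ee_pos: [0.4978, 0.1914, 0.0684]
tool_rot: [0.305, 0.637, -0.304, 0.639]
contact_force: [-3.2, -0.2, 11.4]
opening: 0.0127
ee [0.4978 0.1914 0.0684] q [ 0.158  0.394  1.785 -0.     0.959 -0.522] F [-3.2 -0.2 11.4] t 7.6
shift [-0.  -0.9 -0.4] rot [ 4.698e+01  4.000e-02 -2.200e-01]
shift [-0.  -0.9 -0.4] rot [-1.3302e+02  2.7000e-01  5.0000e-02]
[ 0.03390961  0.56760528 -0.09599287]
```

```bash
python3 -m pendant '[[1.5,-0.4,-0.2,6,0,0,0],[1.5,-0.4,-0.2,12,0,0,0],[1.5,-0.4,-0.2,18,0,0,0],[1.5,-0.4,-0.2,24,0,0,0],[1.5,-0.4,-0.2,30,0,0,0],[1.5,-0.4,-0.2,36,0,0,0],[1.5,-0.4,-0.2,42,0,0,0],[1.5,-0.4,-0.2,46,0,0,0],[1.5,-0.4,-0.2,48,0,0,0],[1.5,-0.4,-0.2,48,0,0,0]]'
python3 - <<'E'
from h import *
go([.4969,.1911,.0684],-8);print(read_state()['torque'])
im=imaging.grab_frame("wrist");cv2.imwrite("pics/w5.png",im)
cv2.imwrite("pics/w5c.png",cv2.resize(im[180:330,220:420],(800,600),interpolation=cv2.INTER_CUBIC))
E
```

```text
time_s: 8.6
ee_pos: [0.4965, 0.1918, 0.0684]
tool_rot: [0.539, 0.459, -0.537, 0.46]
contact_force: [-7.3, 0.8, 16.9]
opening: 0.0124
ee [0.4965 0.1918 0.0684] q [0.159 0.393 1.787 0.    0.959 0.316] F [-7.3  0.8 16.9] t 8.6
shift [-0.   0.5  0.6] rot [-0.99 -0.06 -0.17]
shift [-0.   0.5  0.6] rot [ 1.7901e+02 -2.7000e-01  9.0000e-02]
[0.1412737  1.1857756  0.47748229]
```

View pics/w5c.png

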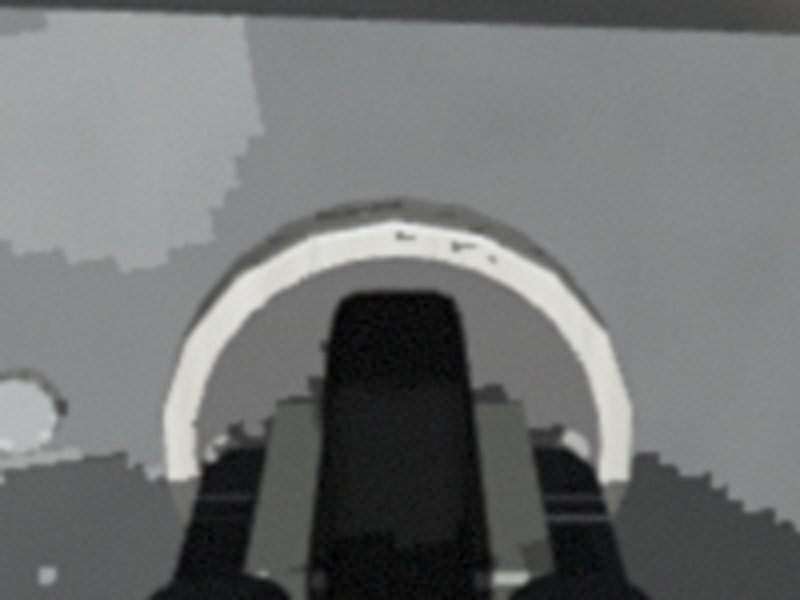

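The flange lies on the collar with no gap, the bar is still square in the jaws, and a z torque of 0.48 N m shows the stop has been reached. I settle once while pressing, check for stability, then hand in.

```bash
python3 -m pendant '[[1.5,0,0,1,0,0,0],[1.5,0,0,1,0,0,0],[1.5,0,0,1,0,0,0],[1.5,0,0,1,0,0,0],[1.5,0,0,1,0,0,0]]'
python3 - <<'E'
from h import *
go([.4969,.1911,.0684],-8);s=read_state();print(s['torque'],s["joint_vel"].round(4),s["opening"])
T=imaging.grab_frame("top");go([.4969,.1911,.0684],-8)
a=cv2.imread("pics/top0.png");d=cv2.absdiff(T,a).max(2)
for n,(x,y) in dict(l3=(362,227),l1=(429,312),dish=(377,315),cup=(270,172),bottle=(437,175),o1=(290,271),o2=(338,279)).items(): print(n,int((d[y-12:y+13,x-12:x+13]>40).sum()))
E
```

```text
time_s: 9.15
ee_pos: [0.4964, 0.1918, 0.0684]
tool_rot: [0.542, 0.454, -0.54, 0.456]
contact_force: [-5.6, -0.0, 15.2]
opening: 0.0123
ee [0.4964 0.1918 0.0684] q [ 1.590e-01  3.920e-01  1.787e+00 -1.000e-03  9.580e-01  3.310e-01] F [-5.6 -0.  15.2] t 9.15
shift [-0.   0.6  0.6] rot [-1.84 -0.04 -0.21]
shift [-0.   0.6  0.6] rot [ 1.7816e+02 -3.2000e-01  7.0000e-02]
[-0.16865053  0.89049035  0.64778612] [-0.0012  0.0002 -0.001  -0.0001  0.0004  0.0009] 0.012260623738245248
ee [0.4964 0.1918 0.0684] q [ 0.159  0.392  1.787 -0.     0.958  0.331] F [-5.5 -0.2 16.2] t 9.2
shift [-0.   0.6  0.6] rot [-1.85 -0.05 -0.21]
shift [-0.   0.6  0.6] rot [ 1.7815e+02 -3.3000e-01  7.0000e-02]
l3 0
l1 0
dish 0
cup 0
bottle 0
o1 0
o2 0
```

```bash
python3 -c "
from station import robot; print(robot.job_done())"
```

```text
the job is handed in; nothing more can be done
None
```

I put the 54 mm-flange lamp into the dock, pressed it home, twisted it clockwise to the stop, and handed the job in at 9.2 s with the gripper still holding it. No verdict was reported.

**Steps:** I identified the lamp by its measured flange width of about 52–54 mm and lifted it by its bar. I lined it up with the notches (axis at -10.9°), inserted it without any sideways jam, pressed it home and twisted.

**Last checks:**
- **Seating:** the tool stopped at 0.0684 m, the height expected for fully home. It was pushing down with about 15 N, against about 8 N from the spring, and the last wrist picture showed the flange flat on the collar.
- **Twist:** the tool turned about 89° with roughly 0.65 N m against the stop. The stop is nominally at 87°, so the bar may have yielded a degree or two in the pads.
- **Rest and grip:** joint speeds were close to zero. The grip command was 80 N, with the fingers at 12.3 mm on the 14 mm bar.
- **Other objects:** the top camera showed no pixel change at the other two lamps, the orange look-alikes, the cup, the dish or the bottle.

**Disagreements:**
- The flange height triangulated before the grasp was wrong (0.040 m against 0.028 m) because the colour mask was poor. I relied on the bar's height instead.
- My first collar fit gave a 60 mm diameter. I corrected the threshold, and it then read about 54 mm.
- A sideways force of about 5 N remained at the end.

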